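Refit the lever on a copper urn's tap and shut it

TASK

The lever handle has come off the urn's tap and stands on the bench. Put it back on the tap's keyed spindle, turning it slowly under light pressure until it drops fully home, then turn it clockwise to its stop, so that the lever lies crosswise to the spout and the tap is shut, and let go. Be gentle with the tap, which is only soft-soldered to the thin copper: do not lean on it or force it; and leave the bowl, the coffee pot and the hammer where they are.

Things in the scene. Friction and masses are not known exactly. Their poses are not given: they have to be found in the camera images.
- handle: The loose tap handle, 0.16 kg, standing on the bench bore down. Origin: centre of the hub's underside, on its axis; z up, x along the lever. Brass hub 30 mm along x, 28 mm along y (two flat sides to grip), 36 mm high, red dot on top. The lever (dark wood grip 15 mm thick, at 22 to 41 mm height) leaves the hub's +x face.
- bore_mouth (a point): Mouth of the handle's bore, in the middle of the hub's underside (same point as the handle's origin). The bore goes 17 mm up: the first 5 mm are round, 16 mm in diameter; deeper in it is keyed, with two unequal flats, the deep one 4.7 mm from the axis on the lever (+x) side, the other 6.5 mm from it on the -x side.
- lever_tip (a point): Outer end of the handle's lever, 70 mm from the hub's axis.
- urn: Copper urn, fixed, origin on the bench under its centre, z up. Body 210 mm in diameter, rim at 211 mm, lid knob to 271 mm height; carrying handles 133 mm out on its +x and -x sides at 172 mm height. The brass tap sticks out to its +y: a 20 mm pipe at 73 mm height and the upright tap body, 36 mm wide, 215 mm from the urn's axis. The spindle is part of the urn.
- tap_seat (a point): On the tap's upright axis: centre of the gland nut's flat top (hexagon, 33 mm over corners), 105 mm above the bench, where the seated handle's underside rests. Axes as the urn's: +y away from it, along the spout. The spindle turns a quarter turn with 0.08 N m of friction: shut, the deep flat (and lever) points to +x, crosswise to the spout, at a stop that bears 0.25 N m; fully open to +y.
- spindle_top (a point): Fixed point on the tap's axis, top of the steel spindle, 15 mm above tap_seat. Spindle 15 mm in diameter, top edge chamfered 1 mm, flats 4.2 mm (deep) and, opposite, 6 mm off the axis. The handle drops home only where lever and deep flat point the same way (within 6 degrees), else it stops 10 mm too high. The deep flat starts 17 to 86 degrees counter-clockwise of shut, not measured.
- spout_end (a point): Lower end of the tap's down-turned spout, 258 mm from the urn's axis, 38 mm above the bench.
- bowl: Copper bowl, 100 mm wide, 42 mm high, origin at the centre of its foot. To be left alone.
- coffee_pot: Small brass coffee pot, 80 mm wide, 66 mm high, with a long wooden handle along its +x to 140 mm from the origin and 85 mm height; origin at the centre of its foot. To be left alone.
- hammer: Hammer lying on the bench along its x, 225 mm handle (from -140 mm) and 84 mm wide head at +95 mm, 30 mm high; origin on the bench below the handle. To be left alone.
Things that resemble listed ones, but are neither listed nor needed, are in the scene too. What is meant by the handle is not pink or white, and is the smaller of those in its own colour.

How it is judged:
On the way, in this order (a step that is already met when the one before it is completed fails the run):
1. the handle has dropped home on the spindle (z of handle in the frame of tap_seat between -0.003 and 0.0025 m and horizontal distance between handle and tap_seat below 0.002 m), for 0.2 s.
2. the seated handle has been turned clockwise to the shut position (z of handle in the frame of tap_seat below 0.0025 m and horizontal distance between handle and tap_seat below 0.002 m and angle between the x axis of handle and the x axis of tap_seat, either way round below 0.17 rad), for 0.2 s.
At the end, for the whole second after the job is handed in: The handle is released and at rest, home on the tap: its underside within 2.5 mm of the gland nut's top, its axis within 2 mm of the tap's, upright within 0.08 rad, and the lever crosswise to the spout (shut) within 0.17 rad (all of step 2 and z of handle in the frame of tap_seat above -0.003 m and angle between handle's own z axis and vertical below 0.08 rad and linear speed of handle below 0.01 m/s); the robot touches nothing.
It fails at once if the urn or its tap is loaded with more than 60 N (contact force between anything else and urn above 60 N).
It fails at once if the bowl is moved more than 20 mm (distance of bowl from where it was at the start of the episode above 0.02 m).
It fails at once if the coffee pot is moved more than 20 mm (distance of coffee_pot from where it was at the start of the episode above 0.02 m).
It fails at once if the hammer is moved more than 20 mm (distance of hammer from where it was at the start of the episode above 0.02 m).
It also fails if it takes over 72 s, if anything falls off the work surface, if the arm or the gripper's body presses on something with over 40 N, if the wrist force passes 120 N, or if a joint passes its speed limit or range.

ROBOT

A 7-joint arm with a two-finger parallel gripper is mounted at the origin on the work surface. World frame = base frame: x ahead of the robot, y to its left, z up, the work surface at z = 0. Lengths are in m, angles in rad, forces in N, time in s.
With the tool pointing down it reaches from about 0.4 to 0.85 m from the base axis. Payload 4.5 kg.
Tool frame: the origin (TCP) lies midway between the tips of the shut fingers; the grasp point (between the pads) lies 19 mm behind it; z points along the fingers, y is the direction in which the jaws open and shut (so a half turn about z gives the same grasp; the last joint's range is limited). The gripper opens to 88 mm and grips with 3 to 60 N. Pads are 18 mm wide; open, the fingers measure 123 mm over their backs; the gripper's body (75 mm by 187 mm) begins 45 mm behind the grasp point.
Start: joints at [1.248, 0.689, -0.195, 1.565, 0.157, 0.902, -0.215], TCP at [0.218, -0.586, 0.239] pointing down, gripper open.
Joint ranges: [-3.01, 3.01], [-0.46, 2.08], [-1.47, 1.51], [0.13, 2.56], [-1, 4.14], [0.04, 2.09], [-2.66, 2.66]. Speed limits (rad/s): [2.57, 2.57, 3.14, 3.14, 3.14, 3.14, 3.14].

INTERFACE

Orientations are given as a unit quaternion [x, y, z, w].
In Python, from plant import r, viewer gives the robot as it stands.
- The arm moves only by the tool play_rows, never from a script. Its argument "commands" is a list of rows, each an object with "delta_rot": the turn, a rotation vector about the tool's x, y, z normalised to -1 to 1, where 1 is pi rad, a list of three; "travel": the shift along the tool's x, y, z normalised to -1 to 1, where 1 is 15 cm, a list of three; "gripper": the opening, from -1 (shut) to 1 (fully open). In form: [{"delta_rot": [wx, wy, wz], "travel": [x, y, z], "gripper": gripper}, ...]. A call has 1 to 12 rows; each row is the pose to reach, as a shift and turn from the pose commanded when the call began, along the tool's axes at that moment, turning the shorter way round; what a row does not reach only later rows make up. A row lasts 1/8 s, in which the tool goes at most 62.5 mm and 10.7 degrees, less where a joint would pass 70% of its speed; a pose out of reach is approached as far as the arm can. A call with a number of a shift or a turn outside -1 to 1 is refused whole. A call with a gripper value outside its range is refused whole. The fingers move at their own pace and stop on an object; "force" is the grip in N (left out, the last holds). Time passes only in rows, so rows that repeat a pose let the fingers close. It gives the time, the measured TCP pose, the force and the opening at its end, in the units of the state.
- r.get_state(): the state, without advancing time (a new reading comes with each control period).
- viewer.snapshot(name): name is "side" or "top"; returns a dict with "color" (384x512x3 uint8, red, green, blue), "z_map" (384x512 float32, m along the optical axis (not along the pixel's ray), 0 where there is no reading), "fx", "fy", "cx", "cy" (pixels), "distortion" ([k1, k2, p1, p2, k3] as OpenCV has them; the pictures are not rectified), "origin" and "attitude" of the camera in the world. Camera axes: x right, y up, looking along -z (the intrinsics and any distortion apply to the point x, -y, -z); pixel columns grow to the right and rows downward; lengths in m; the calibration is good to about 2 mm. A picture is of the moment at which its call begins.
- r.finish_job(): hands the job in, once; it reports no verdict.
Trained networks look in the newest picture that a camera, given by its name, has taken for a name from the list of things; names that differ only in an ending like _2 or _b are one class to them, and where a whole thing is asked for, a point or a joint stands for the part that bears it (a point fixed in the world has none). Each returns a list of dicts, best first, with "conf" (0 to 1); they miss things now and then, are a little off and sometimes report something else, mostly with a low value. They report only what shows in the picture. A call takes as long as a camera call. They do not tell look-alikes from the thing itself.
- viewer.outline_of(camera, label): "pixels" (384x512 bool, what is visible of it) and "at" ([column, row] in pixels, amid what is visible of it).
- viewer.pinpoint(camera, label): "at" ([column, row] in pixels: a listed point, or the origin of a listed thing).
The state is a dict: "clock": time; "q": joint angles; "qd": joint speeds; "joint_torque": joint torques, N m; "tool_pos": TCP position; "eef_rot": TCP orientation; "contact_force": force on the tool from outside, world axes, zero at the start; "moment": the same for the moment, N m; "opening": opening from 0.0 (shut) to 1.0 (fully open).
Only numpy, scipy, OpenCV 4.12 (cv2) and the standard library are available. Lean on these libraries where they do the work, as an engineer would, in place of code of your own. Each camera call takes 0.05 s, during which the arm holds its last target. There are 200 camera calls.

## Working session

There is one attempt and no reset: what is moved stays moved. The work goes in short steps, Python scripts to look and compute and a tool call to move; the robot and the scene stay as the last step left them, time stands still between calls to the robot, and variables do not carry over. Pictures are saved under pics/ and viewed, about 8 in all and at most 12, crops included, and the job is handed in when it is done.

Besides the shell and the picture viewer there is one more tool, called after "Request:" as a command line: name --argument value ..., lists and objects as JSON in quotes. play_rows: Moves the arm, as the interface text tells. Its arguments: {"type":"object","properties":{"commands":{"type":"array","items":{"type":"object","properties":{"delta_rot":{"type":"array","items":{"type":"number","minimum":-1,"maximum":1}},"travel":{"type":"array","items":{"type":"number","minimum":-1,"maximum":1}},"gripper":{"type":"number"}}}},"force":{"type":"number"}},"required":["commands"]}

```bash
ls; mkdir -p pics
cat > h.py <<'E'
import numpy as np, cv2
from scipy.spatial.transform import Rotation as R
from plant import r, viewer
def rot(s): 
    a=np.array(s); return R.from_quat(a) if a.size==4 else R.from_matrix(a)
def dewarp(s,uv):
    K=np.array([[s['fx'],0,s['cx']],[0,s['fy'],s['cy']],[0,0,1.]])
    return cv2.undistortPoints(np.array(uv,float).reshape(-1,1,2),K,np.array(s['distortion'],float)).reshape(-1,2)
def ray(s,uv):
    n=dewarp(s,uv); d=np.c_[n[:,0],-n[:,1],-np.ones(len(n))]
    return rot(s['attitude']).apply(d)
def at_z(s,uv,z):
    d=ray(s,uv); o=np.array(s['origin']); return o+d*((z-o[2])/d[:,2])[:,None]
def pts(s,uv):
    uv=np.array(uv).reshape(-1,2); z=s['z_map'][uv[:,1].astype(int),uv[:,0].astype(int)]
    return np.array(s['origin'])+ray(s,uv)*z[:,None]
def proj(s,P):
    c=rot(s['attitude']).inv().apply(np.atleast_2d(P)-np.array(s['origin'])); c=c*[1,-1,-1]
    K=np.array([[s['fx'],0,s['cx']],[0,s['fy'],s['cy']],[0,0,1.]])
    return cv2.projectPoints(c,np.zeros(3),np.zeros(3),K,np.array(s['distortion'],float))[0].reshape(-1,2)
def save(s,f,crop=None,k=1):
    im=s['color'][...,::-1]
    if crop: im=im[crop[1]:crop[3],crop[0]:crop[2]]
    cv2.imwrite('pics/'+f,cv2.resize(im,None,fx=k,fy=k,interpolation=cv2.INTER_CUBIC))
E
python3 - <<'E'
from h import *
print(r.get_state())
S={}
for c in('top','side'):
    s=viewer.snapshot(c);S[c]=s
    print(c,s['origin'],s['attitude'],s['fx'],s['fy'],s['cx'],s['cy'])
    for l in('handle','urn','bowl','coffee_pot','hammer'):
        for o in viewer.outline_of(c,l):
            p=o['pixels'];v,u=np.nonzero(p);P=pts(s,np.c_[u,v])
            print(c,l,round(o['conf'],2),o['at'],p.sum(),s['color'][p].mean(0).round(),'med',np.median(P,0).round(3))
    for l in('bore_mouth','handle','lever_tip','tap_seat','spindle_top','spout_end','urn'):
        print(c,l,[(round(o['conf'],2),np.round(o['at'],1)) for o in viewer.pinpoint(c,l)])
    save(s,c+'0.png')
cv2.imwrite('pics/both.png',cv2.resize(np.hstack([cv2.imread('pics/top0.png'),cv2.imread('pics/side0.png')]),None,fx=.78,fy=.78))
E
```

```text
pics
{'clock': 0.0, 'q': array([ 1.24779564,  0.68996106, -0.19454001,  1.56637044,  0.15729812,
        0.90248854, -0.21510205]), 'qd': array([ 0.00113572,  0.00078455, -0.00033165, -0.00141105, -0.00146302,
       -0.0006213 , -0.00149577]), 'joint_torque': array([-3.52581837e-04, -5.27555859e+01, -1.26687717e+00, -1.53427720e+01,
       -5.25235967e-02,  6.45962762e-03,  2.03332570e-04]), 'tool_pos': array([ 0.21804095, -0.58504621,  0.23791796]), 'eef_rot': array([ 9.84119131e-01,  1.77506888e-01, -2.20288153e-04, -8.90222566e-04]), 'contact_force': array([0.36254506, 0.66595183, 0.43674703]), 'moment': array([0.04442118, 0.0012982 , 0.01364939]), 'opening': 0.997179530808234}
top [0.43527783 0.10439434 1.16402257] [ 0.03336379 -0.03931719 -0.70027792  0.71200552] 412.8218751092744 412.8218751092744 257.5828674837923 189.95625376967246
top handle 0.87 [192.3, 291.9] 435 [156.  96. 105.] med [0.277 0.266 0.05 ]
top handle 0.67 [221.3, 239.2] 431 [119.  83.  48.] med [0.419 0.197 0.046]
top handle 0.49 [168.0, 245.0] 252 [150. 140. 126.] med [0.393 0.335 0.035]
top handle 0.46 [18
[... 1696 characters left out ...]
med [0.802 0.022 0.044]
side hammer 0.81 [191.3, 303.9] 1303 [154. 123.  83.] med [0.682 0.464 0.019]
side bore_mouth [(0.9, array([311.4, 236.2])), (0.88, array([274.6, 257.8])), (0.85, array([357.3, 259.3])), (0.68, array([319.4, 276.6]))]
side handle [(0.91, array([359.7, 256.8])), (0.86, array([276.1, 258.6])), (0.68, array([310.8, 235.2])), (0.55, array([319.6, 273.8]))]
side lever_tip [(0.97, array([394.4, 262.6])), (0.85, array([262.6, 264.5])), (0.63, array([279.7, 227.9])), (0.52, array([315.5, 284.3]))]
side tap_seat [(0.56, array([272. , 157.9]))]
side spindle_top [(0.68, array([269.9, 156.7]))]
side spout_end [(0.66, array([266.6, 191.1]))]
side urn [(0.8, array([267.8, 155.8]))]
```

View pics/top0.png

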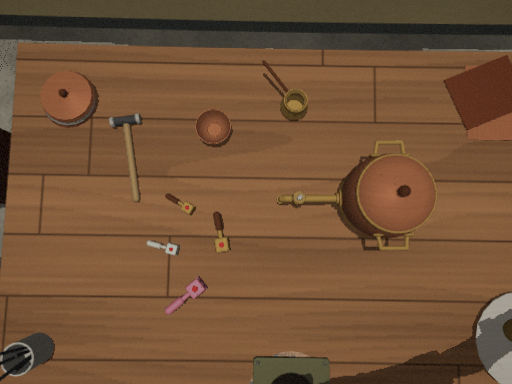

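View pics/side0.png

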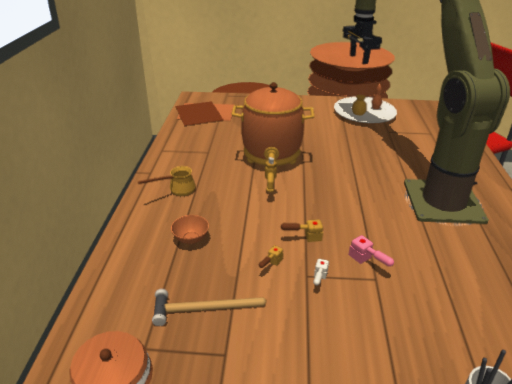

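Top picture: the small brass handle is at about (187,207), the larger brass one at (221,240), the tap spindle at about (299,198). Next I triangulate the red dot and the spindle.

```bash
cat >> h.py <<'E'
def tri(sa,ua,sb,ub):
    a=np.array(sa['origin']);b=np.array(sb['origin']);d=ray(sa,ua)[0];e=ray(sb,ub)[0]
    t=np.linalg.lstsq(np.c_[d,-e],b-a,rcond=None)[0]; p=a+d*t[0];q=b+e*t[1]
    return (p+q)/2,np.linalg.norm(p-q)
def redc(s,xy,rad=9):
    im=s['color'].astype(int);v,u=np.mgrid[0:384,0:512]
    w=np.clip(im[...,0]-2.2*im[...,1]-20,0,None)*((u-xy[0])**2+(v-xy[1])**2<rad**2)
    return np.array([(u*w).sum(),(v*w).sum()])/max(w.sum(),1),(w>0).sum()
E
python3 - <<'E'
from h import *
T=viewer.snapshot('top');S=viewer.snapshot('side')
a,n=redc(T,(187,208));b,m=redc(S,(276,252))
print('dot',a,n,b,m,tri(T,a,S,b), at_z(T,a,.036),at_z(S,b,.036))
print('tip',at_z(T,[163.8,196.1],.032),at_z(S,[262.6,264.5],.032))
# hub cloud & lever cloud
for c,s,at in(('top',T,(184.9,201.5)),('side',S,(272.6,256.5))):
    for o in viewer.outline_of(c,'handle'):
        if np.hypot(*(np.array(o['at'])-at))<12:
            v,u=np.nonzero(o['pixels']);P=pts(s,np.c_[u,v]);k=(P[:,2]>.015);P=P[k]
            print(c,P.mean(0),np.percentile(P,[2,98],0).round(4).tolist())
            dark=s['color'][v,u].sum(1)[k]<190
            hi=P[~dark];lo=P[dark];print('hub',hi[hi[:,2]>.03].mean(0),'lev',lo.mean(0),len(lo))
            q=P[:,:2]-P[:,:2].mean(0);w,V=np.linalg.eigh(q.T@q);print('ax',np.degrees(np.arctan2(V[1,1],V[0,1])))
# tap cloud
v,u=np.mgrid[180:215,275:330];P=pts(T,np.c_[u.ravel(),v.ravel()]);
for lo,hi in((.095,.110),(.112,.125)):
    k=(P[:,2]>lo)&(P[:,2]<hi);print('tap',lo,k.sum(),P[k].mean(0),P[k].min(0),P[k].max(0))
save(T,'tapT.png',(270,178,345,216),10)
v,u=np.nonzero(viewer.outline_of('top','urn')[0]['pixels']);P=pts(T,np.c_[u,v]);k=P[:,2]>.19
print('urn lid',P[k].mean(0),cv2.minEnclosingCircle(P[k&(P[:,2]<.215)][:,:2].astype(np.float32)))
save(S,'tapS.png',(240,135,300,200),10)
E
```

```text
dot [186.70723227 207.14673157] 10 [275.10251542 249.17465591] 7 (array([0.5010504 , 0.28862785, 0.03496257]), np.float64(0.0006339070307755281)) [[0.50130695 0.28844963 0.036     ]] [[0.50072186 0.28980992 0.036     ]]
tip [[0.53084055 0.35275293 0.032     ]] [[0.52841733 0.34191453 0.032     ]]
top [0.50996525 0.3000926  0.05612766] [[0.4853, 0.2705, 0.0186], [0.5366, 0.3452, 0.044]]
hub [0.50498017 0.2923673  0.04428215] lev [0.51901733 0.31561996 0.08190727] 73
ax 65.56853262557404
side [0.50709272 0.31102428 0.03360067] [[0.4831, 0.2809, 0.0164], [0.5344, 0.3509, 0.0422]]
hub [0.50747106 0.30826328 0.03683438] lev [0.52299898 0.3407079  0.03659256] 34
ax 56.74690521356721
tap 0.095 93 [ 0.52880758 -0.00900895  0.10403004] [ 0.51325688 -0.02470625  0.09524697] [0.54406619 0.0043969  0.10914406]
tap 0.112 20 [ 0.52850598 -0.01045052  0.11947638] [ 0.52219397 -0.01695445  0.1151576 ] [ 0.53481532 -0.00379179  0.12348619]
urn lid [ 0.52882644 -0.21364593  0.23281458] ((0.5329845547676086, -0.22370865941047668), 0.09635113179683685)
```

View pics/tapT.png

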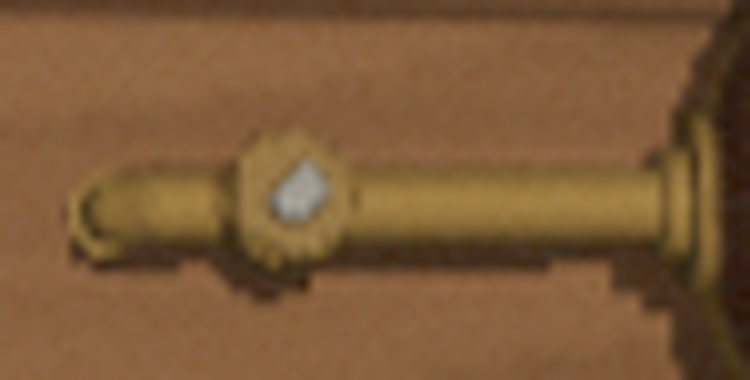

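View pics/tapS.png

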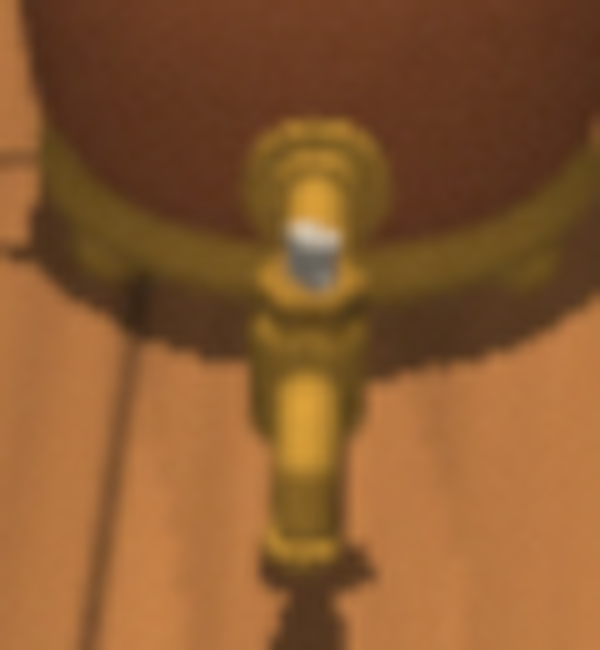

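Top crop: the steel spindle is at about (300,197) in full-frame pixels. Its flat's normal points up-left, about 45° CCW of +x. The side crop agrees with this.

I'll raise the arm above the urn and travel across.

Request:
play_rows --commands '[{"travel":[0,0,-0.4],"delta_rot":[0,0,0],"gripper":0.3},{"travel":[0,0,-0.8],"delta_rot":[0,0,0],"gripper":0.3},{"travel":[0.4,-0.4,-0.85],"delta_rot":[0,0,0],"gripper":0.3},{"travel":[0.7,-0.7,-0.85],"delta_rot":[0,0,0],"gripper":0.3},{"travel":[1,-1,-0.85],"delta_rot":[0,0,0],"gripper":0.3},{"travel":[1,-1,-0.85],"delta_rot":[0,0,0],"gripper":0.3}]' --force 20

```text
clock: 2.3
tool_pos: [0.3083, -0.3889, 0.3668]
eef_rot: [0.984, 0.18, 0.001, -0.0]
contact_force: [-0.4, -0.3, 1.0]
opening: 0.649
```

Request:
play_rows --commands '[{"travel":[0.3,-0.3,0],"delta_rot":[0,0,0],"gripper":0.3},{"travel":[0.6,-0.6,0],"delta_rot":[0,0,0],"gripper":0.3},{"travel":[1,-1,0],"delta_rot":[0,0,0],"gripper":0.3},{"travel":[1,-1,0],"delta_rot":[0,0,0],"gripper":0.3}]'

```text
clock: 2.8
tool_pos: [0.396, -0.1959, 0.3667]
eef_rot: [0.984, 0.18, 0.001, -0.0]
contact_force: [0.1, -0.4, -1.0]
opening: 0.651
```

Request:
play_rows --commands '[{"travel":[0.25,-0.35,0],"delta_rot":[0,0,0],"gripper":0.3},{"travel":[0.5,-0.7,0],"delta_rot":[0,0,0],"gripper":0.3},{"travel":[0.75,-1,0],"delta_rot":[0,0,0],"gripper":0.3},{"travel":[0.75,-1,0],"delta_rot":[0,0,0],"gripper":0.3}]'

```text
clock: 3.3
tool_pos: [0.4489, -0.0141, 0.3667]
eef_rot: [0.983, 0.183, 0.001, -0.001]
contact_force: [0.1, -0.8, -0.5]
opening: 0.651
```

Request:
play_rows --commands '[{"travel":[0.25,-0.35,0],"delta_rot":[0,0,0],"gripper":0.3},{"travel":[0.5,-0.7,0],"delta_rot":[0,0,0],"gripper":0.3},{"travel":[0.75,-1,0],"delta_rot":[0,0,0],"gripper":0.3},{"travel":[0.75,-1,0],"delta_rot":[0,0,0],"gripper":0.3}]'

```text
clock: 3.8
tool_pos: [0.5009, 0.1648, 0.366]
eef_rot: [0.983, 0.181, 0.0, -0.002]
contact_force: [0.2, -1.2, -0.1]
opening: 0.649
```

Request:
play_rows --commands '[{"travel":[0.1,-0.3,0],"delta_rot":[0,0,-0.06],"gripper":0.3},{"travel":[0.2,-0.6,0],"delta_rot":[0,0,-0.12],"gripper":0.3},{"travel":[0.3,-0.8,0],"delta_rot":[0,0,-0.18],"gripper":0.3},{"travel":[0.3,-0.8,0],"delta_rot":[0,0,-0.237],"gripper":0.3},{"travel":[0.3,-0.8,0],"delta_rot":[0,0,-0.237],"gripper":0.3},{"travel":[0.3,-0.8,0],"delta_rot":[0,0,-0.237],"gripper":0.3}]'

```text
clock: 4.55
tool_pos: [0.5015, 0.2862, 0.3661]
eef_rot: [0.854, 0.521, -0.0, 0.001]
contact_force: [-0.1, 0.2, 0.2]
opening: 0.648
```

```bash
cat >> h.py <<'E'
def go(xyz,yaw=None):
    s=r.get_state();Q=R.from_quat(s['eef_rot']);d=Q.inv().apply(np.array(xyz)-s['tool_pos'])/.15
    X=Q.apply([1,0,0]);y=np.degrees(np.arctan2(X[1],X[0]));Z=Q.apply([0,0,1])
    print('t',s['clock'],'pos',s['tool_pos'].round(4),'yaw',y.round(1),'zax',Z.round(4),'F',s['contact_force'].round(1),'M',s['moment'].round(2),'open',round(s['opening']*88,1),'q',s['q'].round(2))
    print('travel',d.round(3), 'rotz',None if yaw is None else round(-(yaw-y)/180,4))
    if yaw is not None:
        q=R.from_euler('z',yaw,degrees=True)*R.from_euler('x',180,degrees=True)
        print('full rotvec',((Q.inv()*q).as_rotvec()/np.pi).round(4))
E
python3 -c "
from h import *
go([.501,.2886,.10],63)"
```

```text
t 4.55 pos [0.5015 0.2862 0.3661] yaw 62.8 zax [ 2.0e-04 -1.3e-03 -1.0e+00] F [-0.1  0.2  0.2] M [-0.1  -0.04  0.01] open 57.1 q [-0.25  0.54 -0.61  1.51  0.33  1.19 -1.39]
travel [ 0.014 -0.012  1.774] rotz -0.0012
full rotvec [ 0.0003  0.0004 -0.0012]
```

Request:
play_rows --commands '[{"travel":[0.014,-0.012,0.4],"delta_rot":[0,0,0],"gripper":0.3},{"travel":[0.014,-0.012,0.8],"delta_rot":[0,0,0],"gripper":0.3},{"travel":[0.014,-0.012,1],"delta_rot":[0,0,0],"gripper":0.3},{"travel":[0.014,-0.012,1],"delta_rot":[0,0,0],"gripper":0.3}]'

```text
clock: 5.05
tool_pos: [0.4995, 0.2887, 0.2144]
eef_rot: [0.853, 0.522, -0.003, 0.001]
contact_force: [-0.6, -0.0, -0.2]
opening: 0.65
```

Request:
play_rows --commands '[{"travel":[0,0,0.3],"delta_rot":[0,0,0],"gripper":0.3},{"travel":[0,0,0.6],"delta_rot":[0,0,0],"gripper":0.3},{"travel":[0,0,0.8],"delta_rot":[0,0,0],"gripper":0.3},{"travel":[0,0,0.8],"delta_rot":[0,0,0],"gripper":0.3}]'

```text
clock: 5.55
tool_pos: [0.5006, 0.2902, 0.0962]
eef_rot: [0.853, 0.523, -0.001, 0.001]
contact_force: [-0.6, 0.4, -0.2]
opening: 0.65
```

Run:
```python
from h import *
go([.501,.2886,.0055],63)
S=viewer.snapshot('side');save(S,'g1.png',(230,200,330,300),6)
```

```text
t 5.55 pos [0.5006 0.2902 0.0962] yaw 63.0 zax [-4.0e-04 -1.4e-03 -1.0e+00] F [-0.6  0.4 -0.2] M [-0.05 -0.09  0.01] open 57.2 q [-0.36  0.86 -0.43  1.81  0.59  0.6  -1.62]
travel [-0.007  0.007  0.605] rotz 0.0001
full rotvec [0.0001 0.0005 0.0001]
```

View pics/g1.png

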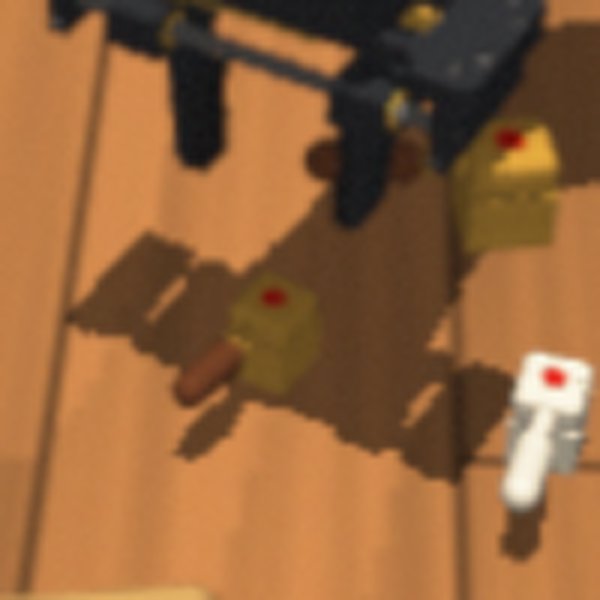

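The crop shows the gripper over the small brass handle, dot at about (275,298), with the jaws square to its lever and the neighbours clear. Descending and gripping.

Request:
play_rows --commands '[{"travel":[-0.005,0,0.3],"delta_rot":[0,0,0],"gripper":0.3},{"travel":[-0.005,0,0.5],"delta_rot":[0,0,0],"gripper":0.3},{"travel":[-0.005,0,0.6],"delta_rot":[0,0,0],"gripper":0.3},{"travel":[-0.005,0,0.6],"delta_rot":[0,0,0],"gripper":-0.2},{"travel":[-0.005,0,0.6],"delta_rot":[0,0,0],"gripper":-0.6},{"travel":[-0.005,0,0.6],"delta_rot":[0,0,0],"gripper":-0.6},{"travel":[-0.005,0,0.6],"delta_rot":[0,0,0],"gripper":-0.6},{"travel":[-0.005,0,0.6],"delta_rot":[0,0,0],"gripper":-0.6}]' --force 20

```text
clock: 6.6
tool_pos: [0.5008, 0.2906, 0.0074]
eef_rot: [0.852, 0.523, 0.001, 0.0]
contact_force: [-0.2, -0.5, 6.0]
opening: 0.318
```

Request:
play_rows --commands '[{"travel":[0,0,-0.2],"delta_rot":[0,0,0],"gripper":-0.6},{"travel":[0,0,-0.6],"delta_rot":[0,0,0],"gripper":-0.6},{"travel":[0,0,-1],"delta_rot":[0,0,0],"gripper":-0.6},{"travel":[0,0,-1],"delta_rot":[0,0,0],"gripper":-0.6}]'

```text
clock: 7.1
tool_pos: [0.5021, 0.2921, 0.1607]
eef_rot: [0.852, 0.523, 0.005, -0.001]
contact_force: [0.1, 0.3, -2.6]
opening: 0.325
```

Run:
```python
from h import *
go([.5285,0.08,.17],63)
S=viewer.snapshot('side');T=viewer.snapshot('top')
p=r.get_state()['tool_pos']
for c,s in(('side',S),('top',T)):
    for l in('handle','lever_tip'):
        print(c,l,[(round(o['conf'],2),np.round(o['at'],1)) for o in viewer.pinpoint(c,l)], 'expect', proj(s,p).round(1))
save(S,'g2.png',(200,140,330,240),6)
# refined tap: gland and spindle in both cameras
for c,s,a in(('top',T,(300,197)),('side',S,(271,159))):
    im=s['color'].astype(int);v,u=np.mgrid[0:384,0:512]
    sat=im.max(2)-im.min(2);m=(sat<45)&(im.sum(2)>250)&(np.hypot(u-a[0],v-a[1])<9)
    uu,vv=u[m],v[m];P=pts(s,np.c_[uu,vv]);k=P[:,2]>.114
    print(c,m.sum(),k.sum(),uu.mean(),vv.mean(),P[k].mean(0).round(4),'atz',at_z(s,[uu[k].mean(),vv[k].mean()],.12))
    if c=='top':
        q=P[:,:2];w,V=np.linalg.eigh(np.cov(q.T));print('long axis',np.degrees(np.arctan2(V[1,1],V[0,1])),np.sqrt(w))
print('spout',at_z(T,[282.4,197],.038))
```

```text
t 7.1 pos [0.5021 0.2921 0.1607] yaw 63.1 zax [ 0.0073  0.0056 -1.    ] F [ 0.1  0.3 -2.6] M [ 0.   -0.06 -0.01] open 28.6 q [-0.32  0.77 -0.5   1.77  0.53  0.73 -1.57]
travel [-1.181  0.797 -0.069] rotz 0.0004
full rotvec [ 0.0012 -0.0027  0.0004]
side handle [(0.76, array([356.6, 256. ])), (0.6, array([322.8, 272.5])), (0.57, array([275.3, 212.2])), (0.57, array([311.5, 238.4]))] expect [[277.1 210.2]]
side lever_tip [(0.78, array([280.6, 225.7])), (0.74, array([391.9, 264. ])), (0.66, array([259.2, 217.4])), (0.49, array([315.7, 284.7]))] expect [[277.1 210.2]]
top handle [(0.52, array([198.1, 285.7])), (0.41, array([173.3, 246.5]))] expect [[178.3 204.7]]
top lever_tip [(0.65, array([144.8, 243.3])), (0.64, array([164. , 315.3]))] expect [[178.3 204.7]]
top 23 19 299.5217391304348 196.8695652173913 [ 0.528  -0.0099  0.1199] atz [[ 0.5279937  -0.00993351  0.12      ]]
long axis 121.49544617583061 [0.00303138 0.00415612]
side 4 4 273.5 151.0 [0.5116 0.3215 0.3306] atz [[ 0.52085453 -0.052202    0.12      ]]
spout [[0.53332788 0.0275701  0.038     ]]
```

View pics/g2.png

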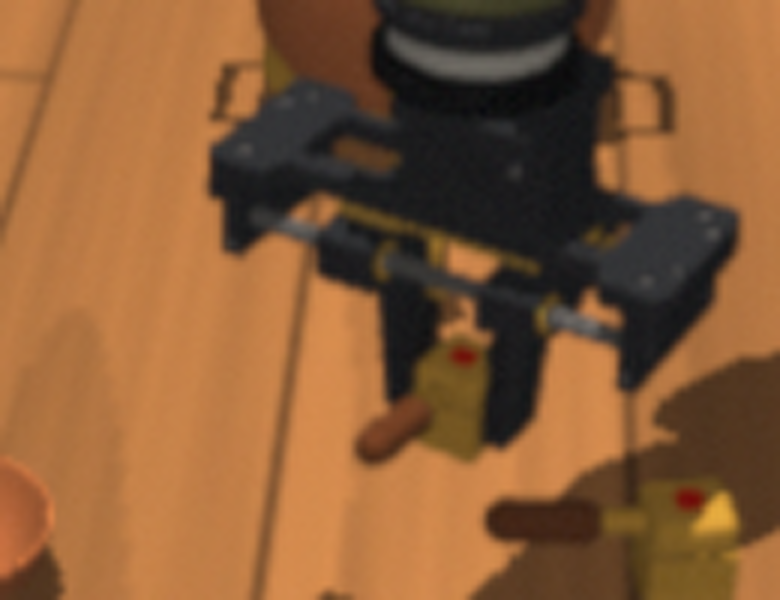

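The side crop shows the small handle squarely held, dot at about (463,356) in the crop. Transporting towards the tap.

Request:
play_rows --commands '[{"travel":[-0.2,0.14,-0.02],"delta_rot":[0,0,0],"gripper":-0.6},{"travel":[-0.4,0.28,-0.04],"delta_rot":[0,0,0],"gripper":-0.6},{"travel":[-0.6,0.42,-0.06],"delta_rot":[0,0,0],"gripper":-0.6},{"travel":[-0.8,0.55,-0.06],"delta_rot":[0,0,0],"gripper":-0.6},{"travel":[-1,0.68,-0.06],"delta_rot":[0,0,0],"gripper":-0.6},{"travel":[-1,0.68,-0.06],"delta_rot":[0,0,-0.05],"gripper":-0.6},{"travel":[-1,0.68,-0.06],"delta_rot":[0,0,-0.1],"gripper":-0.6},{"travel":[-1,0.68,-0.06],"delta_rot":[0,0,-0.1],"gripper":-0.6}]'

```text
clock: 8.4
tool_pos: [0.5224, 0.11, 0.1641]
eef_rot: [0.76, 0.649, -0.001, -0.001]
contact_force: [-0.3, -0.6, -1.5]
opening: 0.316
```

Run:
```python
from h import *
S=viewer.snapshot('side')
go([.528,-0.01,.165],80)
p=r.get_state()['tool_pos']
print('spindle side',at_z(S,[271.2,158.2],.12))
e=proj(S,p+[0,0,.028])[0];a,n=redc(S,e,8);print(e,a,n,at_z(S,a,p[2]-.0074+.036),p)
print('proj tap', proj(S,[[.528,-.010,.12],[.528,-.010,.105]]))
```

```text
t 8.45 pos [0.5226 0.1101 0.1643] yaw 80.9 zax [-0.0018 -0.     -1.    ] F [ 0.6  0.2 -1.6] M [ 0.02 -0.01 -0.06] open 28.0 q [ 0.07  0.74 -0.62  1.9   0.64  0.71 -1.08]
travel [-0.785  0.162 -0.005] rotz 0.0052
full rotvec [-0.0006  0.0001  0.0052]
spindle side [[ 0.5258406 -0.0089763  0.12     ]]
[271.11161857 157.33271112] [271.06854839 157.        ] 3 [[0.52270736 0.10943253 0.19290063]] [0.52255022 0.1101112  0.16430063]
proj tap [[270.47684976 157.99215078]
 [270.35673248 162.4030711 ]]
```

Run:
```python
from h import *
im=cv2.imread('pics/side0.png').astype(int)
g=im[...,0]  # blue: steel high, brass low
print('side blue');print(g[154:169,262:281])
im=cv2.imread('pics/top0.png').astype(int)
print('top blue');print(im[188:207,290:311,0])
print('top red');print(im[188:207,290:311,2])
```

```text
side blue
[[ 31  29  33  31  34  35  37  45  54  57  52  46  39  34  33  32  30  32
   32]
 [ 31  31  33  31  32  33  36  49  53  56  56  48  37  30  30  29  32  30
   31]
 [ 32  28  30  35  31  32  41  61  70  69  59  50  42  34  33  30  29  29
   32]
 [ 26  30  29  30  31  35  66 116 141 125  92  68  43  32  30  33  29  30
   33]
 [ 25  31  29  29  30  36  73 128 166 160 147 122  58  32  32  30  28  31
   28]
 [ 34  30  32  32  32  38  62 106 134 140 140 119  54  33  30  29  31  31
   32]
 [ 34  32  32  31  36  41  62  89  96 103 101  83  44  31  33  31  32  31
   31]
 [ 31  33  30  36  40  48  65  86  89  91  91  73  47  37  32  32  30  33
   32]
 [ 33  31  33  36  44  49  62  79  87  97 102  79  49  42  37  34  33  33
   34]
 [ 30  31  30  32  43  47  53  65  74  87  95  72  52  40  37  31  31  29
   30]
 [ 30  31  27  30  36  41  48  51  57  62  64  51  39  33  29  29  29  31
   29]
 [ 32  32  31  29  28  34  35  39  38  40  41  36  26  22  28  28  31  27
   31]
 [ 32  34  30  32  32  26  29  28  27  28  27  26  23  23  28  32  29  31
   29]
 [ 30  34  31  33  39  33  28  28  27
[... 2826 characters left out ...]
8 110 149 152 144 111 130 129 140 126 147 152 154 144 151 153
  154 153 153]
 [136 138  79  91 139 152 152 145 126 128 135 149 153 154 138 139 140 138
  138 137 137]
 [107 106  68  69 120 126 141 151 153 152 149 152 137 138 101 109 108 111
  109 109 111]
 [ 77  76  64  62  97 124 121 125 141 150 142 152 129 105  71  77  73  75
   78  77  77]
 [ 71  73  69  55  60 111 106 123 105 121 109 123 104  74  67  71  71  72
   73  70  72]
 [116  80  76  65  63  58  80 113  64  74  68  71  69  69  75  73  74  75
   73  76  71]
 [139 121  79  74  73  67  69  67  68  69  70 119 118 117 120 119 115 118
  119 118 120]
 [141 142 122  79  75  73  73  79  78  72  74 137 142 144 143 140 142 142
  143 142 141]]
```

Request:
play_rows --commands '[{"travel":[-0.2,0.04,0],"delta_rot":[0,0,0],"gripper":-0.6},{"travel":[-0.4,0.08,0],"delta_rot":[0,0,0],"gripper":-0.6},{"travel":[-0.6,0.12,0],"delta_rot":[0,0,0],"gripper":-0.6},{"travel":[-0.777,0.158,0],"delta_rot":[0,0,0],"gripper":-0.6},{"travel":[-0.777,0.158,0.1],"delta_rot":[0,0,0.005],"gripper":-0.6},{"travel":[-0.777,0.158,0.14],"delta_rot":[0,0,0.005],"gripper":-0.6},{"travel":[-0.777,0.158,0.14],"delta_rot":[0,0,0.005],"gripper":-0.6}]'

```text
clock: 9.32
tool_pos: [0.5279, -0.0069, 0.1435]
eef_rot: [0.764, 0.645, -0.0, -0.001]
contact_force: [-0.1, 0.2, -2.9]
opening: 0.319
```

Run:
```python
from h import *
S=viewer.snapshot('side');T=viewer.snapshot('top')
go([.5275,-0.0088,.124],80)
p=r.get_state()['tool_pos']
e=proj(S,p+[0,0,.028])[0];a,n=redc(S,e,8);print(e,a,n,at_z(S,a,p[2]+.0286))
e=proj(T,p+[0,0,.028])[0];a,n=redc(T,e,8);print(e,a,n)
save(S,'h1.png',(225,110,325,185),7)
```

```text
t 9.425 pos [ 0.5285 -0.0072  0.1442] yaw 80.3 zax [ 1.e-04  7.e-04 -1.e+00] F [-1.   0.1 -3.1] M [-0.08 -0.09  0.02] open 28.1 q [ 0.29  0.77 -0.6   1.93  0.69  0.66 -0.92]
travel [-0.012 -0.005  0.135] rotz 0.0017
full rotvec [-0.     -0.0002  0.0017]
[270.68889104 142.65060911] [0. 0.] 0 [[ 2.6110152  -2.07623493  0.17283128]]
[300.612271   194.48076402] [0. 0.] 0
```

View pics/h1.png

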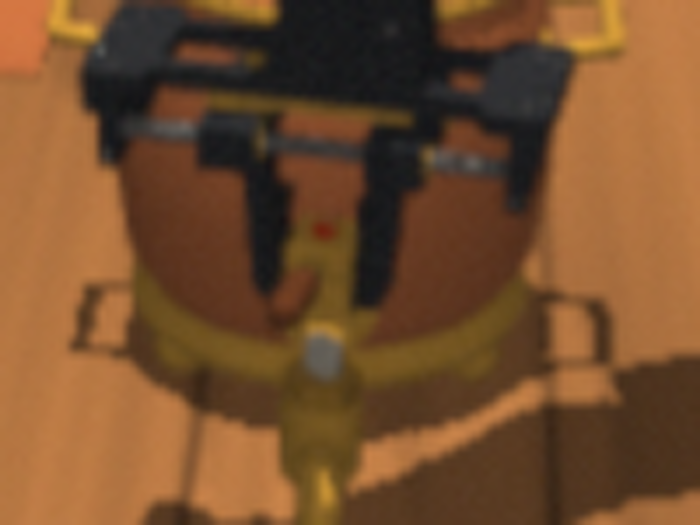

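Side crop: the dot at about (322,230) sits over the steel spindle at (323,350), about 1 mm too far in +x. This agrees with the computed correction. Descending gently.

Request:
play_rows --commands '[{"travel":[-0.012,-0.005,0.05],"delta_rot":[0,0,0],"gripper":-0.6},{"travel":[-0.012,-0.005,0.1],"delta_rot":[0,0,0],"gripper":-0.6},{"travel":[-0.012,-0.005,0.115],"delta_rot":[0,0,0],"gripper":-0.6},{"travel":[-0.012,-0.005,0.125],"delta_rot":[0,0,0],"gripper":-0.6},{"travel":[-0.012,-0.005,0.125],"delta_rot":[0,0,0],"gripper":-0.6}]'

```text
clock: 10.05
tool_pos: [0.5273, -0.0098, 0.1254]
eef_rot: [0.765, 0.644, 0.0, -0.0]
contact_force: [-0.9, 2.4, -2.7]
opening: 0.322
```

```bash
python3 -c "
from h import *
go([.5275,-0.0088,.122],80)"
```

```text
t 10.05 pos [ 0.5273 -0.0098  0.1254] yaw 80.2 zax [-0.e+00  7.e-04 -1.e+00] F [-0.9  2.4 -2.7] M [ 0.2   0.01 -0.03] open 28.3 q [ 0.27  0.79 -0.57  1.95  0.73  0.62 -0.95]
travel [0.007 0.    0.023] rotz 0.0013
full rotvec [-0.0001 -0.0002  0.0013]
```

Request:
play_rows --commands '[{"travel":[0.005,0,0.008],"delta_rot":[0,0,0],"gripper":-0.6},{"travel":[0.005,0,0.016],"delta_rot":[0,0,0],"gripper":-0.6},{"travel":[0.005,0,0.024],"delta_rot":[0,0,0],"gripper":-0.6},{"travel":[0.005,0,0.03],"delta_rot":[0,0,0],"gripper":-0.6},{"travel":[0.005,0,0.03],"delta_rot":[0,0,0],"gripper":-0.6}]'

```text
clock: 10.68
tool_pos: [0.5278, -0.0094, 0.1216]
eef_rot: [0.765, 0.644, 0.0, 0.0]
contact_force: [-0.7, -0.3, 4.6]
opening: 0.318
```

```bash
python3 -c "
from h import *
go([.5275,-0.0088,.1205],80)"
```

```text
t 10.675 pos [ 0.5278 -0.0094  0.1216] yaw 80.2 zax [ 1.e-03 -2.e-04 -1.e+00] F [-0.7 -0.3  4.6] M [0.12 0.24 0.02] open 28.0 q [ 0.27  0.8  -0.57  1.95  0.73  0.61 -0.96]
travel [ 0.004 -0.003  0.007] rotz 0.0011
full rotvec [0.0003 0.     0.0011]
```

It rests in the round counterbore, at the expected 10 mm-high stop, with light force. Turning slowly clockwise.

Request:
play_rows --commands '[{"travel":[0,0,0.006],"delta_rot":[0,0,0.012],"gripper":-0.6},{"travel":[0,0,0.006],"delta_rot":[0,0,0.024],"gripper":-0.6},{"travel":[0,0,0.006],"delta_rot":[0,0,0.036],"gripper":-0.6},{"travel":[0,0,0.006],"delta_rot":[0,0,0.048],"gripper":-0.6},{"travel":[0,0,0.006],"delta_rot":[0,0,0.06],"gripper":-0.6},{"travel":[0,0,0.006],"delta_rot":[0,0,0.072],"gripper":-0.6},{"travel":[0,0,0.006],"delta_rot":[0,0,0.084],"gripper":-0.6},{"travel":[0,0,0.006],"delta_rot":[0,0,0.096],"gripper":-0.6},{"travel":[0,0,0.006],"delta_rot":[0,0,0.108],"gripper":-0.6},{"travel":[0,0,0.006],"delta_rot":[0,0,0.12],"gripper":-0.6}]'

```text
clock: 11.92
tool_pos: [0.5271, -0.0095, 0.1209]
eef_rot: [0.872, 0.489, -0.0, 0.0]
contact_force: [-2.9, 1.1, 8.4]
opening: 0.318
```

```bash
python3 -c "
from h import *
go([.5275,-0.0088,.1205],80)"
```

```text
t 11.925 pos [ 0.5271 -0.0095  0.1209] yaw 58.5 zax [-0.e+00 -8.e-04 -1.e+00] F [-2.9  1.1  8.4] M [0.2  0.61 0.01] open 27.9 q [ 0.21  0.78 -0.46  1.95  0.64  0.56 -1.24]
travel [ 0.005 -0.001  0.003] rotz -0.1192
full rotvec [ 1.000e-04  2.000e-04 -1.192e-01]
```

Request:
play_rows --commands '[{"travel":[-0.002,-0.003,0],"delta_rot":[0,0,0.012],"gripper":-0.6},{"travel":[-0.002,-0.003,0],"delta_rot":[0,0,0.024],"gripper":-0.6},{"travel":[-0.002,-0.003,0],"delta_rot":[0,0,0.036],"gripper":-0.6},{"travel":[-0.002,-0.003,0],"delta_rot":[0,0,0.048],"gripper":-0.6},{"travel":[-0.002,-0.003,0],"delta_rot":[0,0,0.06],"gripper":-0.6},{"travel":[-0.002,-0.003,0],"delta_rot":[0,0,0.072],"gripper":-0.6}]'

```text
clock: 12.68
tool_pos: [0.5273, -0.0091, 0.1201]
eef_rot: [0.922, 0.387, 0.0, -0.0]
contact_force: [2.1, 3.6, -1.7]
opening: 0.326
```

```bash
python3 -c "
from h import *
go([.5275,-0.0088,.1205],80)"
```

```text
t 12.675 pos [ 0.5273 -0.0091  0.1201] yaw 45.5 zax [ 7.e-04  6.e-04 -1.e+00] F [ 2.1  3.6 -1.7] M [ 0.67 -0.49  0.  ] open 28.7 q [ 0.17  0.77 -0.4   1.96  0.57  0.53 -1.4 ]
travel [ 0.003 -0.001 -0.003] rotz -0.1916
full rotvec [ 1.000e-04 -3.000e-04 -1.916e-01]
```

Vertical force vanished below the stop height: it is engaging. Lowering gently.

Request:
play_rows --commands '[{"travel":[0.003,0,0.008],"delta_rot":[0,0,0],"gripper":-0.6},{"travel":[0.003,0,0.015],"delta_rot":[0,0,0],"gripper":-0.6},{"travel":[0.003,0,0.022],"delta_rot":[0,0,0],"gripper":-0.6},{"travel":[0.003,0,0.022],"delta_rot":[0,0,0],"gripper":-0.6}]'

```text
clock: 13.18
tool_pos: [0.5276, -0.0093, 0.1167]
eef_rot: [0.922, 0.388, 0.0, 0.0]
contact_force: [3.2, 3.2, -2.3]
opening: 0.317
```

```bash
python3 -c "
from h import *
go([.5275,-0.0088,.112],0)"
```

```text
t 13.175 pos [ 0.5276 -0.0093  0.1167] yaw 45.6 zax [ 6.e-04  1.e-04 -1.e+00] F [ 3.2  3.2 -2.3] M [ 0.45 -0.69  0.03] open 27.9 q [ 0.17  0.78 -0.4   1.96  0.57  0.52 -1.41]
travel [ 0.002 -0.003  0.032] rotz 0.2535
full rotvec [ 1.000e-04 -2.000e-04  2.535e-01]
```

Freely going down. Continuing to home.

Request:
play_rows --commands '[{"travel":[0.004,0,0.008],"delta_rot":[0,0,0],"gripper":-0.6},{"travel":[0.004,0,0.016],"delta_rot":[0,0,0],"gripper":-0.6},{"travel":[0.004,0,0.024],"delta_rot":[0,0,0],"gripper":-0.6},{"travel":[0.004,0,0.031],"delta_rot":[0,0,0],"gripper":-0.6},{"travel":[0.004,0,0.037],"delta_rot":[0,0,0],"gripper":-0.6},{"travel":[0.004,0,0.037],"delta_rot":[0,0,0],"gripper":-0.6},{"travel":[0.004,0,0.037],"delta_rot":[0,0,0],"gripper":-0.6}]'

```text
clock: 14.05
tool_pos: [0.5275, -0.0089, 0.1123]
eef_rot: [0.922, 0.388, -0.0, 0.001]
contact_force: [-0.4, 1.5, 10.7]
opening: 0.322
```

```bash
python3 -c "
from h import *
go([.5275,-0.0088,.112],0)"
```

```text
t 14.05 pos [ 0.5275 -0.0089  0.1123] yaw 45.7 zax [ 4.e-04 -1.e-03 -1.e+00] F [-0.4  1.5 10.7] M [ 0.27  0.12 -0.  ] open 28.4 q [ 0.16  0.78 -0.39  1.96  0.58  0.51 -1.41]
travel [ 0.001 -0.     0.002] rotz 0.2536
full rotvec [0.0003 0.     0.2536]
```

Fully home (z 0.1123, on the nut). I'll relieve the pressure, then turn clockwise towards shut.

Request:
play_rows --commands '[{"travel":[0,0,-0.006],"delta_rot":[0,0,0],"gripper":-0.6},{"travel":[0,0,-0.006],"delta_rot":[0,0,0],"gripper":-0.6},{"travel":[0,0,-0.006],"delta_rot":[0,0,0],"gripper":-0.6},{"travel":[0,0.001,-0.006],"delta_rot":[0,0,0.025],"gripper":-0.6},{"travel":[0,0.001,-0.006],"delta_rot":[0,0,0.05],"gripper":-0.6},{"travel":[-0.001,0.002,-0.006],"delta_rot":[0,0,0.075],"gripper":-0.6},{"travel":[-0.001,0.002,-0.006],"delta_rot":[0,0,0.1],"gripper":-0.6},{"travel":[-0.001,0.003,-0.006],"delta_rot":[0,0,0.125],"gripper":-0.6},{"travel":[-0.001,0.003,-0.006],"delta_rot":[0,0,0.15],"gripper":-0.6},{"travel":[-0.002,0.004,-0.006],"delta_rot":[0,0,0.175],"gripper":-0.6},{"travel":[-0.002,0.004,-0.006],"delta_rot":[0,0,0.2],"gripper":-0.6},{"travel":[-0.002,0.004,-0.006],"delta_rot":[0,0,0.2],"gripper":-0.6}]'

```text
clock: 15.55
tool_pos: [0.5284, -0.0092, 0.1124]
eef_rot: [0.996, 0.085, 0.001, 0.0]
contact_force: [0.3, 3.0, 4.3]
opening: 0.323
```

```bash
python3 -c "
from h import *
go([.5278,-0.0096,.113],0)"
```

```text
t 15.55 pos [ 0.5284 -0.0092  0.1124] yaw 9.7 zax [ 1.1e-03 -1.0e-04 -1.0e+00] F [0.3 3.  4.3] M [ 0.37 -0.36  0.07] open 28.4 q [ 0.07  0.77 -0.23  1.96  0.36  0.45 -1.83]
travel [-0.005  0.002 -0.004] rotz 0.0539
full rotvec [ 0.0001 -0.0003  0.0539]
```

Request:
play_rows --commands '[{"travel":[0,0,-0.003],"delta_rot":[0,0,0.01],"gripper":-0.6},{"travel":[0,0,-0.003],"delta_rot":[0,0,0.02],"gripper":-0.6},{"travel":[0,0,-0.003],"delta_rot":[0,0,0.03],"gripper":-0.6},{"travel":[0,0,-0.003],"delta_rot":[0,0,0.04],"gripper":-0.6},{"travel":[0,0,-0.003],"delta_rot":[0,0,0.05],"gripper":-0.6},{"travel":[0,0,-0.003],"delta_rot":[0,0,0.055],"gripper":-0.6},{"travel":[0,0,-0.003],"delta_rot":[0,0,0.055],"gripper":-0.6}]'

```text
clock: 16.42
tool_pos: [0.5284, -0.0094, 0.1125]
eef_rot: [1.0, -0.003, 0.0, -0.0]
contact_force: [4.9, 2.3, -2.8]
opening: 0.317
```

```bash
python3 -c "
from h import *
go([.5278,-0.0096,.113],0)"
```

```text
t 16.425 pos [ 0.5284 -0.0094  0.1125] yaw -0.3 zax [ 8.e-04  1.e-04 -1.e+00] F [ 4.9  2.3 -2.8] M [ 0.44 -1.02  0.11] open 27.9 q [ 0.04  0.76 -0.18  1.96  0.3   0.44 -1.94]
travel [-0.004  0.001 -0.003] rotz -0.0018
full rotvec [-0.     -0.0003 -0.0018]
```

Request:
play_rows --commands '[{"travel":[0.003,0,0.003],"delta_rot":[0,0,0.007],"gripper":-0.6},{"travel":[0.003,0,0.003],"delta_rot":[0,0,0.014],"gripper":-0.6},{"travel":[0.003,0,0.003],"delta_rot":[0,0,0.014],"gripper":-0.6},{"travel":[0.003,0,0.003],"delta_rot":[0,0,0.014],"gripper":-0.6}]'

```text
clock: 16.92
tool_pos: [0.5285, -0.0094, 0.1124]
eef_rot: [1.0, -0.024, 0.0, 0.0]
contact_force: [2.3, 1.2, 5.4]
opening: 0.318
```

```bash
python3 -c "
from h import *
go([.5278,-0.0096,.113],0)"
```

```text
t 16.925 pos [ 0.5285 -0.0094  0.1124] yaw -2.8 zax [ 3.e-04 -1.e-04 -1.e+00] F [2.3 1.2 5.4] M [ 0.39 -0.58  0.13] open 28.0 q [ 0.03  0.76 -0.17  1.96  0.28  0.44 -1.97]
travel [-0.004  0.001 -0.004] rotz -0.0155
full rotvec [ 0.     -0.0001 -0.0155]
```

Request:
play_rows --commands '[{"travel":[0,0,0],"delta_rot":[0,0,0.006],"gripper":-0.6},{"travel":[0,0,0],"delta_rot":[0,0,0.012],"gripper":-0.6},{"travel":[0,0,0],"delta_rot":[0,0,0.012],"gripper":-0.6}]'

```text
clock: 17.3
tool_pos: [0.5285, -0.0095, 0.1124]
eef_rot: [0.999, -0.043, 0.0, 0.0]
contact_force: [2.6, 1.8, 5.7]
opening: 0.32
```

```bash
python3 -c "
from h import *
go([.5278,-0.0096,.113],0)
for i in range(3):
    viewer.snapshot('side'); print(r.get_state()['moment'].round(3))"
```

```text
t 17.3 pos [ 0.5285 -0.0095  0.1124] yaw -4.9 zax [ 4.e-04 -2.e-04 -1.e+00] F [2.6 1.8 5.7] M [ 0.38 -0.59  0.1 ] open 28.1 q [ 0.03  0.76 -0.16  1.96  0.27  0.43 -1.99]
travel [-0.004  0.001 -0.004] rotz -0.0275
full rotvec [ 0.     -0.0001 -0.0275]
[ 0.398 -0.548  0.171]
[ 0.471 -0.567  0.086]
[ 0.379 -0.573  0.076]
```

Run:
```python
from h import *
T=viewer.snapshot('top')
save(T,'t2.png',(270,130,440,260),4)
tap=np.array([.528,-.0098])
for n,uv,z in(('knob',[404,191],.271),('h+',[388.5,143],.172),('h-',[393.5,247],.172)):
    print(n,at_z(T,uv,z).round(4))
v,u=np.mgrid[130:260,290:440];P=pts(T,np.c_[u.ravel(),v.ravel()])
d=P[:,:2]-[.53,-.225]
k=(abs(P[:,2]-.073-.01)<.008)&(P[:,1]>-.11)&(P[:,1]<-.03)&(abs(P[:,0]-.53)<.02)
print('pipe',k.sum(),np.polyfit(P[k,1],P[k,0],1) if k.sum()>5 else '')
for sg in(1,-1):
    k=(abs(P[:,2]-.176)<.012)&(sg*d[:,0]>.112)&(np.hypot(*d.T)<.16);print('handle',sg,k.sum(),P[k].mean(0),np.median(P[k],0))
k=(P[:,2]>.255)&(P[:,2]<.28)&(np.hypot(*d.T)<.04);print('knob',k.sum(),P[k].mean(0))
```

```text
knob [[ 0.5307 -0.2208  0.271 ]]
h+ [[ 0.6586 -0.2213  0.172 ]]
h- [[ 0.4067 -0.229   0.172 ]]
pipe 0 
handle 1 167 [ 0.65772232 -0.22141914  0.17510059] [ 0.65963673 -0.2213062   0.17533678]
handle -1 0 [nan nan nan] [nan nan nan]
knob 112 [ 0.53357144 -0.22401402  0.26635575]<stdin>:12: RuntimeWarning: Mean of empty slice.
  ret = um.true_divide(
  return _methods._mean(a, axis=axis, dtype=dtype,
```

View pics/t2.png

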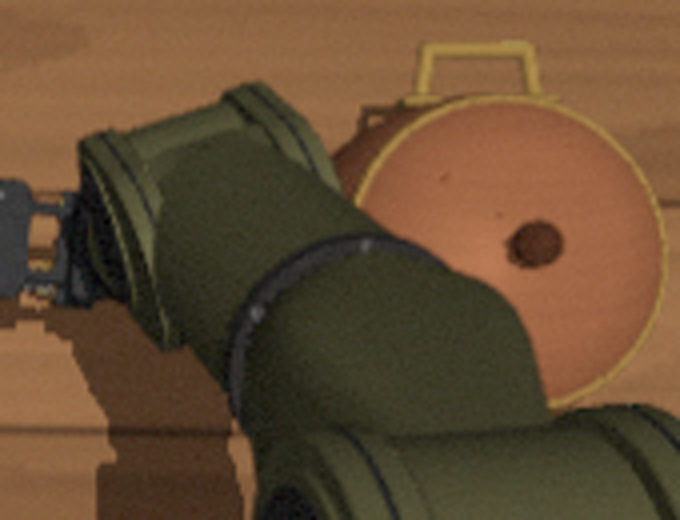

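The top crop shows the urn mostly behind the arm: +x carrying handle at (480,45), knob at (535,245). Together these give an urn yaw of about +1.3°. I'll turn a touch more to feel the stop, then relax back within the key's play.

Request:
play_rows --commands '[{"travel":[0,0,0],"delta_rot":[0,0,0.006],"gripper":-0.6},{"travel":[0,0,0],"delta_rot":[0,0,0.012],"gripper":-0.6},{"travel":[0,0,0],"delta_rot":[0,0,0.012],"gripper":-0.6}]'

```text
clock: 17.88
tool_pos: [0.5285, -0.0095, 0.1124]
eef_rot: [0.998, -0.062, 0.0, 0.0]
contact_force: [2.7, 2.0, 5.5]
opening: 0.319
```

```bash
python3 -c "
from h import *
go([.5278,-0.0096,.113],0)
M=[]
for i in range(5):
    viewer.snapshot('side'); M.append(r.get_state()['moment'])
print(np.mean(M,0).round(3))"
```

```text
t 17.875 pos [ 0.5285 -0.0095  0.1124] yaw -7.1 zax [ 3.e-04 -2.e-04 -1.e+00] F [2.7 2.  5.5] M [ 0.37 -0.54  0.08] open 28.1 q [ 0.02  0.76 -0.15  1.96  0.25  0.43 -2.01]
travel [-0.004  0.001 -0.004] rotz -0.0395
full rotvec [ 0.0001 -0.0001 -0.0395]
[ 0.395 -0.602  0.116]
```

Run:
```python
from h import *
S=viewer.snapshot('side');T=viewer.snapshot('top')
print('spout side',at_z(S,[270.3,189.5],.038),'top',at_z(T,[279.2,199.8],.038))
print('tip',[(round(o['conf'],2),np.round(o['at'],1),at_z(S,o['at'],.1365).round(4)) for o in viewer.pinpoint('side','lever_tip')])
tap=np.array([.5278,-.0096,.1365])
for a in(0,-7,-14):
    print(a,proj(S,tap+.07*np.array([np.cos(np.radians(a)),np.sin(np.radians(a)),0])).round(1))
print('dot',proj(S,[.5278,-.0096,.141]).round(1))
save(S,'s3.png',(215,105,315,195),7)
```

```text
spout side [[0.52460296 0.03298937 0.038     ]] top [[0.52548997 0.0362535  0.038     ]]
tip [(0.61, array([317.4, 285.7]), array([[0.4134, 0.5007, 0.1365]])), (0.6, array([279.1, 225. ]), array([[0.4935, 0.3188, 0.1365]])), (0.6, array([394.7, 262.8]), array([[0.2498, 0.4254, 0.1365]]))]
0 [[246.6 152.2]]
-7 [[247.1 150.7]]
-14 [[247.9 149.3]]
dot [[270.7 151.8]]
```

View pics/s3.png

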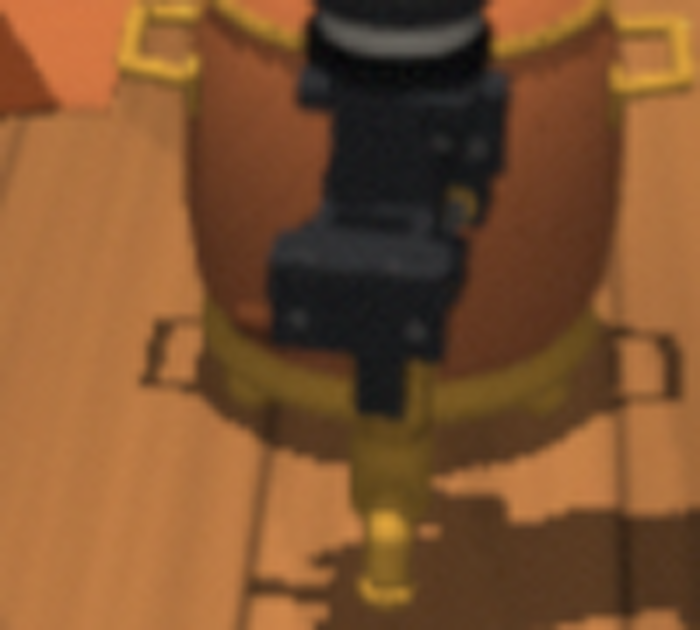

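The crop shows the gripper over the tap, with part of the lever at about (255,320) pointing along +x, and the spout end at (385,590). I'll back off 5° within the key play, unload and check.

Request:
play_rows --commands '[{"travel":[0,0,-0.002],"delta_rot":[0,0,-0.01],"gripper":-0.6},{"travel":[0,0,-0.004],"delta_rot":[0,0,-0.02],"gripper":-0.6},{"travel":[0,0,-0.005],"delta_rot":[0,0,-0.028],"gripper":-0.6},{"travel":[0,0,-0.005],"delta_rot":[0,0,-0.028],"gripper":-0.6}]'

```text
clock: 18.77
tool_pos: [0.5281, -0.0097, 0.1125]
eef_rot: [1.0, -0.018, -0.0, 0.0]
contact_force: [4.1, 0.8, -2.7]
opening: 0.327
```

```bash
python3 -c "
from h import *
go([.5278,-0.0096,.113],0)
M=[]
for i in range(5):
    viewer.snapshot('side'); M.append(r.get_state()['moment'])
print(np.mean(M,0).round(3))"
```

```text
t 18.775 pos [ 0.5281 -0.0097  0.1125] yaw -2.1 zax [-7.e-04 -2.e-04 -1.e+00] F [ 4.1  0.8 -2.7] M [ 0.31 -0.86  0.02] open 28.8 q [ 0.04  0.76 -0.17  1.96  0.29  0.44 -1.96]
travel [-0.002 -0.001 -0.003] rotz -0.0114
full rotvec [ 0.0001  0.0002 -0.0114]
[ 0.214 -0.833  0.028]
```

Torque is near zero, so the handle is sitting in the key's slack. Releasing, lifting straight up and backing away to look.

Request:
play_rows --commands '[{"travel":[0,0,0],"delta_rot":[0,0,0],"gripper":-0.2},{"travel":[0,0,0],"delta_rot":[0,0,0],"gripper":0.1},{"travel":[0,0,0],"delta_rot":[0,0,0],"gripper":0.1},{"travel":[0,0,0],"delta_rot":[0,0,0],"gripper":0.1},{"travel":[0,0,-0.1],"delta_rot":[0,0,0],"gripper":0.1},{"travel":[0,0,-0.3],"delta_rot":[0,0,0],"gripper":0.1},{"travel":[0,0,-0.6],"delta_rot":[0,0,0],"gripper":0.1},{"travel":[0,0,-1],"delta_rot":[0,0,0],"gripper":0.1},{"travel":[0,0,-1],"delta_rot":[0,0,0],"gripper":0.1}]'

```text
clock: 20.15
tool_pos: [0.5313, -0.009, 0.2682]
eef_rot: [1.0, -0.018, 0.005, -0.0]
contact_force: [0.0, 0.4, 0.6]
opening: 0.55
```

Request:
play_rows --commands '[{"travel":[0,-0.4,0],"delta_rot":[0,0,0],"gripper":0.1},{"travel":[0,-0.8,0],"delta_rot":[0,0,0],"gripper":0.1},{"travel":[0,-1,-0.2],"delta_rot":[0,0,0],"gripper":0.1},{"travel":[0,-1,-0.2],"delta_rot":[0,0,0],"gripper":0.1}]'

```text
clock: 20.65
tool_pos: [0.5341, 0.1442, 0.2943]
eef_rot: [1.0, -0.015, 0.002, -0.001]
contact_force: [0.5, -0.0, -0.2]
opening: 0.55
```

Request:
play_rows --commands '[{"travel":[0,-0.4,0],"delta_rot":[0,0,0],"gripper":0.1},{"travel":[0,-0.8,0],"delta_rot":[0,0,0],"gripper":0.1},{"travel":[0,-1,0],"delta_rot":[0,0,0],"gripper":0.1},{"travel":[0,-1,0],"delta_rot":[0,0,0],"gripper":0.1}]'

```text
clock: 21.15
tool_pos: [0.5382, 0.2911, 0.2914]
eef_rot: [1.0, -0.017, -0.001, 0.0]
contact_force: [0.2, -0.4, -0.4]
opening: 0.552
```

Run:
```python
from h import *
S=viewer.snapshot('side');T=viewer.snapshot('top')
go([.5278,-0.0096,.113],0)
a=redc(T,proj(T,[.528,-.0098,.141])[0],7);b=redc(S,proj(S,[.528,-.0098,.141])[0],7)
print(a,b)
try: print(tri(T,a[0],S,b[0]),at_z(T,a[0],.141),at_z(S,b[0],.141))
except Exception as e: print(e)
for c,s in(('top',T),('side',S)):
    print(c,[(round(o['conf'],2),np.round(o['at'],1),at_z(s,o['at'],.1365).round(4)) for o in viewer.pinpoint(c,'lever_tip')])
    v,u=np.mgrid[0:384,0:512];P=pts(s,np.c_[u.ravel(),v.ravel()])
    k=(P[:,2]>.128)&(P[:,2]<.152)&(P[:,0]>.55)&(P[:,0]<.605)&(abs(P[:,1]+.01)<.03)
    if k.sum()>5:
        f=np.polyfit(P[k,0],P[k,1],1);print(c,'lever',k.sum(),np.degrees(np.arctan(f[0])),P[k].mean(0),P[k].max(0))
a=cv2.resize(T['color'][160:230,260:345,::-1],None,fx=6,fy=6,interpolation=cv2.INTER_CUBIC)
b=cv2.resize(S['color'][120:190,232:277,::-1],None,fx=6,fy=6,interpolation=cv2.INTER_CUBIC)
cv2.imwrite('pics/rel.png',np.hstack([a,b]))
```

```text
t 21.25 pos [0.5394 0.2872 0.2918] yaw -2.2 zax [-0.0012 -0.0035 -1.    ] F [-0.4 -1.5 -0. ] M [ 0.02 -0.01  0.01] open 48.7 q [-0.42  0.62 -0.25  1.54  0.17  1.01 -2.33]
travel [0.    1.976 1.199] rotz -0.0122
full rotvec [ 0.0011  0.0004 -0.0122]
(array([300.70958084, 196.05868263]), np.int64(10)) (array([0., 0.]), np.int64(0))
(array([0.73281311, 0.20897476, 0.63224423]), np.float64(0.5978718429074212)) [[ 0.52748547 -0.01096602  0.141     ]] [[ 2.72293881 -2.24458571  0.141     ]]
top [(0.66, array([300.4, 163.3]), array([[ 0.6108, -0.0102,  0.1365]])), (0.59, array([213., 213.]), array([[0.4819, 0.2064, 0.1365]]))]
top lever 101 -1.9795714825246458 [ 0.57471631 -0.01244037  0.14172105] [ 0.5981805  -0.00636475  0.14797228]
side [(0.82, array([392.4, 261.8]), array([[0.2541, 0.4227, 0.1365]])), (0.71, array([318.1, 287.9]), array([[0.4122, 0.5064, 0.1365]])), (0.7, array([280. , 225.5]), array([[0.4914, 0.3205, 0.1365]]))]
side lever 9 -6.652964238697501 [ 0.58442903 -0.00618626  0.13662813] [ 0.59353076 -0.00233619  0.13885359]
```

View pics/rel.png

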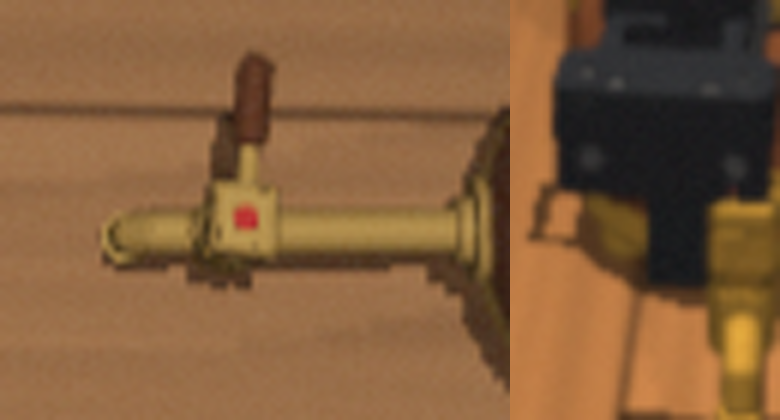

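The view shows the lever along +x at (255,95), crosswise to the spout, with the hub seated on the gland and its dot at (246,217). I'll check the hub height and hand in.

Run:
```python
from h import *
T=viewer.snapshot('top')
u,v=np.meshgrid(range(298,304),range(194,199));P=pts(T,np.c_[u.ravel(),v.ravel()]);print('hub top z',np.median(P[:,2]),P[:,2].std())
if abs(np.median(P[:,2])-.141)<.005: print(r.finish_job())
```

```text
hub top z 0.1407782520906069 0.001746746578909398
the job is handed in; nothing more can be done
None
```

The handle is back on the tap, fully home, turned clockwise to shut and released. I handed the job in at about 21 s of the 72 s allowed. It reports no verdict, so the results below are my own measurements.

- **Fitting:** I gripped the small brass handle and lowered it onto the spindle. I turned it slowly clockwise under light pressure (contact force up to about 11 N), and it dropped home at about 45°.
- **Shutting:** I kept turning clockwise, backed off 5° within the key's play until the torque was near zero, then opened the gripper and withdrew.
- **Last checks:**
  - The hub top is at 140.8 mm, against 141 mm expected when seated.
  - The hub axis is within about 1.5 mm of my estimate of the tap axis.
  - The lever is at about -2°, which is about -3.5° from crosswise given the urn's yaw of about +1.5°. The limit is 9.7°.
- **Checks that disagreed or failed:**
  - **Stop:** I never felt a clear rise to the stop's 0.25 N m. The torque stayed at about 0.1 N m even with the gripper about 8° past crosswise. I read that as key play and judged the tap shut from the lever angle.
  - **Tap position:** the two cameras differed by about 2 mm on the tap's x position, so I used a value between them.
  - **Side view after release:** it showed only 9 lever pixels, giving a rough -7°. I relied on the top view, which had 101.
- **Other objects:** I did not re-measure the bowl, coffee pot or hammer at the end; the arm was not moved near them.

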